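# Clamp the camera battery and pull off its terminal cap

### The arm

A 6-joint arm with a two-finger parallel gripper is mounted at the origin on the work surface. World frame = base frame: x ahead of the robot, y to its left, z up, the work surface at z = 0. Lengths are in m, angles in rad, forces in N, time in s.
With the tool pointing down it reaches from about 0.35 to 0.975 m from the base axis. Payload 4.9 kg.
Tool frame: the origin (TCP) lies at the very end of the fingers, on their centre line; the grasp point (between the pads) lies 19 mm behind it; z points along the fingers, y is the line along which they close (so a half turn about z gives the same grasp; the last joint's range is limited). The gripper opens to 85 mm and grips with 20 to 120 N. Pads are 22 mm wide; open, the fingers measure 114 mm over their backs; the gripper's body (76 mm by 85 mm) begins 54 mm behind the grasp point. The pads swing forward as they close: fully open they stand 13 mm farther back than shut.
Start: joints at [-1.396, 0.053, 1.613, -0, 1.476, -0.119], TCP at [0.181, -0.598, 0.231] pointing down, gripper open.
Joint ranges: [-3.01, 3.01], [-1.01, 2.22], [0.06, 2.58], [-1.02, 4.17], [0.09, 2.62], [-3.14, 3.14]. Speed limits (rad/s): [2.57, 2.57, 3.14, 3.14, 3.14, 3.14].

### API

Orientations are given as a unit quaternion [w, x, y, z].
In Python, from plant import monitor, vision, manip gives the robot as it stands. The module is installed in compiled form; this text tells all that it offers.
- The arm moves only by the tool arm_command, never from a script. Its argument "rows" is a list of rows, each a list of 3 entries, a list of its own where there are three numbers: the finger opening in mm, from 0 to 85.4, then the shift along the world's x, y, z in units of 30 cm (1.0 is 30 cm), then the turn, a rotation vector about the world's x, y, z in units of pi/2 rad (1.0 is pi/2 rad). In form: [[claw, [x, y, z], [wx, wy, wz]], ...]. A call has 1 to 12 rows; each row is the pose to reach, as a shift and turn from the pose commanded when the call began; what a row does not reach only later rows make up. A row lasts 1/12 s, in which the tool goes at most 41.7 mm and 7.16 degrees, less where a joint would pass 70% of its speed; a pose out of reach is approached as far as the arm can. A call with a number of a shift or a turn outside -1 to 1 is refused whole. A call with a gripper value outside its range is refused whole. The fingers move at their own pace and stop on an object; the grip force is fixed at half the most. Time passes only in rows, so rows that repeat a pose let the fingers close. It gives the time, the measured TCP pose, the force, the opening and the grip force at its end, in the units of the state.
- monitor.state(): the state, without advancing time (a new reading comes with each control period).
- vision.grab_frame(name): name is "scene" or "side" or "wrist"; returns a dict with "color" (480x640x3 uint8, red, green, blue), "z_map" (480x640 float32, m along the optical axis (not along the pixel's ray), 0 where there is no reading), "mtx" (3x3 intrinsics, pixels), "R" (3x3) and "t" (3): a world point X has camera coordinates R X + t. Camera axes: x right, y down, z forward; pixel columns grow to the right and rows downward; lengths in m; the calibration is good to about 2 mm. The wrist camera is an equidistant fisheye: a pixel r from the principal point sees the ray r / f radians off the axis. A picture is of the moment at which its call begins.
- manip.job_done(): hands the job in; it is judged then, once.
The state is a dict: "time": time; "joint_pos": joint angles; "joint_vel": joint speeds; "joint_efforts": joint torques, N m; "tool_pos": TCP position; "tool_rot": TCP orientation; "contact_force": force on the tool from outside, world axes, zero at the start; "ft_torque": the same for the moment, N m; "gripper_width": opening from 0.0 (shut) to 1.0 (fully open); "grasp_force": force on a finger pad.
Only numpy, scipy, OpenCV 4.12 (cv2) and the standard library are available. Lean on these libraries where they do the work, as an engineer would, in place of code of your own. Each camera call takes 0.05 s, during which the arm holds its last target. There are 200 camera calls.

### The job

The battery pack standing in the sloping stand needs its contacts bared for checking. First press the red pad of the stand's forked clamp lever down, without forcing it, until the catch holds it by itself with your hand off; then, with the pack clamped, pull the tight orange cap straight off the pack and stand it open side down inside the blue tray, let go, and leave the pack seated in the stand with the clamp still caught. Leave the other things on the table where they are.

Things in the scene. Friction and masses are not known exactly. Their poses are not given: they have to be found in the camera images.
- stand: Fixed grey and aluminium stand, base 200 x 100 mm. Origin on the table under its middle, x from its low end to its high end, z up. Its plate rises 0.22 rad along +x; its normal leans 0.22 rad towards -x. A 6 mm deep pocket in it holds the pack's foot. A brass spring catch stands beside the lever: y 23 to 37 mm, 45 to 87 mm up the plate from the pocket, to 30 mm above the plate.
- pocket (a point): Centre of the pocket's floor in the stand's plate, 45 mm above the table. When seated, pack's origin lies here.
- clamp (a joint): Angle of the forked clamp lever (rad): 0 raised (start), grows as the pad is pressed. A spring resists, about 3 N at the pad rising to about 10 N. At about 0.43 to 0.46 the brass catch snaps over the lever's pin; hard stop 0.47. Let go, a caught lever settles at 0.42 to 0.44 and stays; let go earlier, it springs back to 0. Caught, it holds the pack's foot down with about 2 mm of play.
- clamp_pivot (a point): The lever's hinge, at the stand's low end; the hinge line is the stand's y axis.
- pad (a point): Top centre of the red pad (30 x 36 mm) on the lever's free end. Site axes: x from hinge to pad, z out of the pad; the hinge is at x -155, z -5.5 mm. x points 0.67 rad above horizontal when raised, 0.22 rad when down; the pad moves on an arc about clamp_pivot, down and towards the stand's +x (62 mm lower, 30 mm further out when down). Over 45 N on the lever damages it: stop when the end is felt.
- pack: Black camera battery pack, loose, about 200 g: foot 56 x 40 x 8 mm, upright neck 38 (x) x 20 (y) x 70 mm, total 78 mm. Origin at the centre of the foot's underside, z along the neck, which leans 0.22 rad towards the stand's -x like the plate's normal.
- cap: Orange cap on the pack's neck: 46 (x) x 28 (y) x 26 (z) mm, walls 3, top 4 mm, open below, 25 g. Origin at the centre of its open rim, z out of its closed top, axes along the pack's. At start the rim is 56 mm up the pack; skirt covers 22 mm of neck. Springs in the neck hold it with 4 to 8 N for the first 14 mm; unclamped, the pack lifts with it. Grip its 28 mm width, along its own z, with 25 N+.
- tray: Fixed open blue tray, 130 x 130 mm outside, 22 mm high, walls 4 mm, floor 4 mm thick or a little more. Origin at the centre of its underside.
- tray_in (a point): Centre of the tray's inner floor.
- spare: Bystander: black spare battery lying flat, 70 x 38 x 20 mm, origin under its middle.
- plate_a: Bystander: black battery adapter plate lying flat, 100 x 64 x 15 mm, origin under its middle.
- plate_b: Bystander: second adapter plate, the same.
- lens: Bystander: black camera lens standing upright, diameter 76 mm, 88 mm high, origin under its middle.
- blower: Bystander: red dust blower with a black nozzle, diameter 48 mm, 75 mm high, origin under its middle.
- driver: Bystander: screwdriver lying flat, 150 mm long, origin under its middle.
Not all that is in view belongs to the job. Of the things like the stand, leave any that is pink; of the rest the smaller one is meant.

How it is judged:
On the way, in this order (a step that is already met when the one before it is completed fails the run):
1. the clamp lever is caught and let go while the cap is still on the pack (value of joint clamp above 0.4 rad and contact force between the fingers and stand below 0.3 N and distance between cap and pack below 0.062 m), for 0.3 s.
2. the cap is clear of the pack, the pack still seated and clamped (distance between cap and pack above 0.085 m and value of joint clamp above 0.4 rad and distance between pack and pocket below 0.012 m), for 0.2 s.
At the end, for the whole second after the job is handed in: the clamp is held by its catch (joint above 0.40 rad), the pack's origin is within 6 mm of the pocket's centre, and the cap stands open side down (within 0.15 rad) on the floor of the tray (origin inside the walls and less than 9 mm above the tray's underside), at rest (value of joint clamp above 0.4 rad and distance between pack and pocket below 0.006 m and x of cap in the frame of tray between -0.061 and 0.061 m and y of cap in the frame of tray between -0.061 and 0.061 m and z of cap in the frame of tray below 0.009 m and angle between cap's own z axis and vertical below 0.15 rad and linear speed of each of cap, pack below 0.02 m/s); the robot touches nothing.
It fails at once if the pack is pulled or knocked out of its pocket (more than 15 mm) (distance between pack and pocket above 0.015 m).
It fails at once if the lever is forced (more than 45 N from the fingers) (contact force between the fingers and stand above 45 N).
It fails at once if a bystander is moved more than 25 mm (distance of any of spare, plate_a, plate_b, lens, blower, driver from where it was at the start of the episode above 0.025 m).
It also fails if it takes over 58 s, if anything falls off the work surface, if the arm or the gripper's body presses on something with over 40 N, if the wrist force passes 120 N, or if a joint passes its speed limit or range.

## Working session

There is one attempt and no reset: what is moved stays moved. The work goes in short steps, Python scripts to look and compute and a tool call to move; the robot and the scene stay as the last step left them, time stands still between calls to the robot, and variables do not carry over. Pictures are saved under pics/ and viewed, at most 10 in all, crops included, and the job is handed in when it is done.

Besides the shell and the picture viewer there is one more tool, called after "Emit:" as name(argument=value, ...) on one line, values as JSON. arm_command: Moves the arm, as the interface text tells. Shifts and turns lie within -1 to 1; 1 stands for 30 cm of shift or pi/2 rad of turn. Its arguments: {"type":"object","properties":{"rows":{"type":"array"}},"required":["rows"]}

```bash
mkdir -p pics && cat > h.py <<'E'
import numpy as np, cv2
from plant import monitor, vision, manip
def grab(n):
    f=vision.grab_frame(n); np.savez(f'{n}.npz',**f); return f
def load(n): return dict(np.load(f'{n}.npz'))
def pts(f):
    "world xyz per pixel from z_map (pinhole)"
    K=f['mtx'];z=f['z_map'];v,u=np.mgrid[:480,:640]
    c=np.stack([(u-K[0,2])/K[0,0]*z,(v-K[1,2])/K[1,1]*z,z],-1)
    return (c-f['t'])@f['R']
def proj(f,X):
    c=f['R']@np.asarray(X)+f['t']; p=f['mtx']@c; return p[:2]/p[2]
E
python3 - <<'E'
from h import *
a=grab('scene');b=grab('side')
for n,f in (('scene',a),('side',b)):
    cv2.imwrite(f'pics/{n}0.png',f['color'][:,:,::-1]); print(f['mtx'],-f['R'].T@f['t'],f['R'][2],(f['z_map']>0).mean())
print(monitor.state())
E
```

```text
[[440.51818551   0.         320.9451181 ]
 [  0.         440.51818551 237.59333533]
 [  0.           0.           1.        ]] [ 1.01893426 -0.14252182  0.93625894] [-0.5574265   0.15830242 -0.81499451] 0.9959342447916667
[[458.16759758   0.         319.74913468]
 [  0.         458.16759758 244.33271509]
 [  0.           0.           1.        ]] [0.44887653 0.79931379 0.61649379] [ 0.01472673 -0.84022314 -0.54204076] 0.9961653645833334
{'time': 0.1, 'joint_pos': array([-1.39599168e+00,  5.33052116e-02,  1.61413851e+00, -1.89727600e-05,
        1.47601508e+00, -1.19008247e-01]), 'joint_vel': array([-5.01449551e-04, -9.21323719e-04, -8.98125932e-04, -6.58442074e-04,
       -4.77558266e-05,  2.37951038e-05]), 'joint_efforts': array([-6.78336892e-04, -3.94907570e+01, -3.71363068e+01, -1.68592978e-04,
        3.90407309e-03,  1.14948963e-05]), 'tool_pos': array([ 0.18089459, -0.59766365,  0.23018792]), 'tool_rot': array([-9.32447482e-04,  9.89228077e-01,  1.46379439e-01, -3.54669931e-05]), 'contact_force': array([ 0.43500256,  1.16534032, -0.08132782]), 'ft_torque': array([ 0.02692498,  0.01242245, -0.0547657 ]), 'grasp_force': 0.0, 'gripper_width': 1.0000450541660397}
```

View pics/scene0.png

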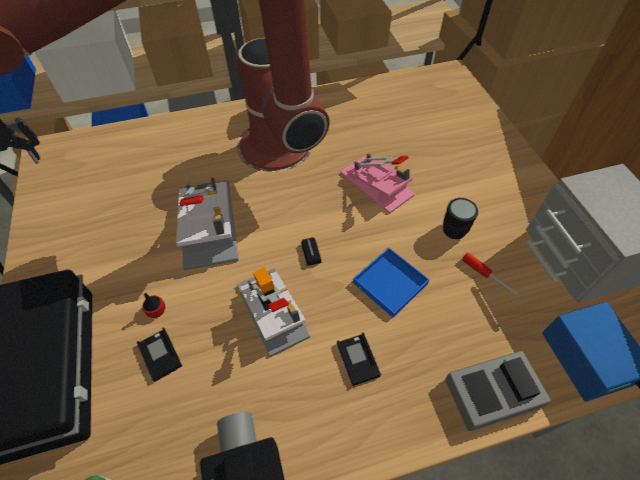

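View pics/side0.png

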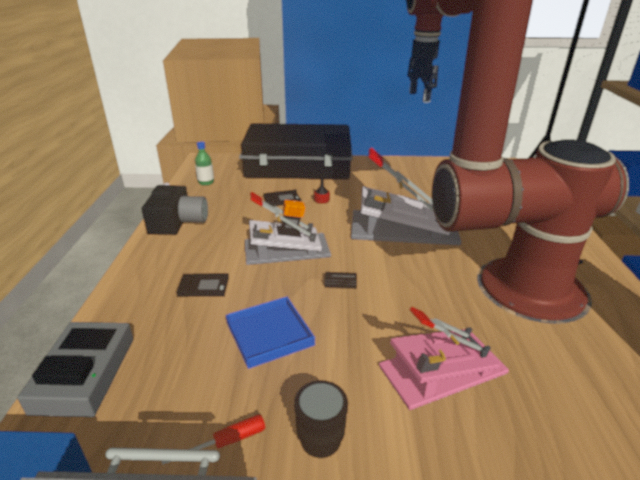

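Scene view: three stands. The pink one is at (377,180), a larger grey one at (207,222), and a smaller grey one at (272,310) with the orange cap at (263,280). Pink is ruled out, and of the two greys the smaller fits because it holds the capped pack. The tray is at (391,281). I'll confirm with an enlarged crop and measure.

```bash
python3 - <<'E'
from h import *
a=load('scene');b=load('side')
ca=cv2.resize(a['color'][250:370,220:330,::-1],None,fx=3.6,fy=4.5,interpolation=cv2.INTER_CUBIC)
cb=cv2.resize(b['color'][180:270,235:340,::-1],None,fx=3.6,fy=4.5,interpolation=cv2.INTER_CUBIC)
cb=cv2.copyMakeBorder(cb,0,ca.shape[0]-cb.shape[0],0,0,cv2.BORDER_CONSTANT)
cv2.imwrite('pics/crop.png',np.hstack([ca,cb]))
def hsv(f): return cv2.cvtColor(f['color'],cv2.COLOR_RGB2HSV)
for n,f,win in(('scene',a,(230,250,310,360)),('side',b,(235,180,335,270))):
    P=pts(f);H=hsv(f);x0,y0,x1,y1=win;w=np.zeros((480,640),bool);w[y0:y1,x0:x1]=1
    w&=f['z_map']>0
    org=w&(H[...,0]>8)&(H[...,0]<20)&(H[...,1]>200)&(H[...,2]>150)
    red=w&((H[...,0]<6)|(H[...,0]>174))&(H[...,1]>180)&(H[...,2]>90)
    grey=w&(H[...,1]<60)
    for k,m in(('org',org),('red',red)):
        p=P[m];print(n,k,m.sum(),p.mean(0).round(4),p.min(0).round(3),p.max(0).round(3))
    p=P[grey&(P[...,2]>0.006)&(P[...,2]<0.12)]
    print('grey rect',len(p),cv2.minAreaRect(p[:,:2].astype(np.float32)))
    for zl in np.arange(0,.13,.01):
        q=p[(p[:,2]>zl)&(p[:,2]<zl+.01)]
        if len(q)>3: print(round(zl,3),len(q),q.mean(0).round(3))
    T=(H[...,0]>100)&(H[...,0]<125)&(H[...,1]>170)&(P[...,2]>-.01)&(P[...,2]<.04)
    T[:, :]&=(P[...,0]>.2)&(P[...,0]<1.0)&(abs(P[...,1])<.4)
    p=P[T];print('tray',T.sum(),cv2.minAreaRect(p[:,:2].astype(np.float32)),p[:,2].min(),p[:,2].max())
    q=p[p[:,2]>.018];print('rim',cv2.minAreaRect(q[:,:2].astype(np.float32)))
E
```

```text
scene org 208 [ 0.5261 -0.133   0.124 ] [ 0.434 -0.15  -0.002] [ 0.581 -0.093  0.133]
scene red 144 [ 0.6125 -0.1167  0.1495] [ 0.581 -0.135  0.076] [ 0.624 -0.096  0.158]
grey rect 2973 ((0.5166847109794617, -0.13434454798698425), (0.20082424581050873, 0.27695032954216003), 74.6031494140625)
0.0 461 [ 0.596 -0.126  0.009]
0.01 500 [ 0.563 -0.126  0.012]
0.02 74 [ 0.49  -0.111  0.026]
0.03 276 [ 0.5   -0.144  0.035]
0.04 322 [ 0.54  -0.142  0.045]
0.05 711 [ 0.584 -0.131  0.056]
0.06 384 [ 0.616 -0.12   0.063]
0.07 54 [ 0.582 -0.109  0.075]
0.08 40 [ 0.576 -0.111  0.086]
0.09 46 [ 0.575 -0.112  0.094]
0.1 65 [ 0.561 -0.128  0.106]
0.11 40 [ 0.57  -0.123  0.114]
tray 2713 ((0.5235702991485596, 0.22418531775474548), (0.12826460599899292, 0.27325549721717834), 27.5521240234375) -0.001451614923825249 0.02821404553680487
rim ((0.5234343409538269, 0.22413410246372223), (0.12791651487350464, 0.27309319376945496), 27.80157470703125)
side org 291 [ 0.5251 -0.1262  0.1163] [ 0.502 -0.375  0.006] [ 0.552 -0.114  0.131]
side red 175 [ 0.5263 -0.259   0.0751] [ 0.447 -0.381  0.007] [ 0.621 -0.097  0.156]
grey rect 2956 ((0.5520129203796387, -0.24846629798412323), (0.2069353461265564, 0.36561229825019836), 3.2971959114074707)
0.0 493 [ 0.55  -0.162  0.009]
0.01 685 [ 0.554 -0.117  0.011]
0.02 108 [ 0.511 -0.104  0.026]
0.03 306 [ 0.507 -0.124  0.035]
0.04 342 [ 0.531 -0.113  0.046]
0.05 476 [ 0.563 -0.116  0.055]
0.06 237 [ 0.592 -0.111  0.064]
0.07 105 [ 0.563 -0.102  0.075]
0.08 68 [ 0.547 -0.112  0.085]
0.09 63 [ 0.559 -0.111  0.094]
0.1 35 [ 0.561 -0.124  0.106]
0.11 38 [ 0.571 -0.121  0.114]
tray 333 ((0.555818498134613, 0.16383248567581177), (0.12131477892398834, 0.1305398792028427), 27.655271530151367) 0.002126324313056103 0.02403798949116199
rim ((0.5556239485740662, 0.16362863779067993), (0.12130176275968552, 0.1279769092798233), 27.4071102142334)
```

View pics/crop.png

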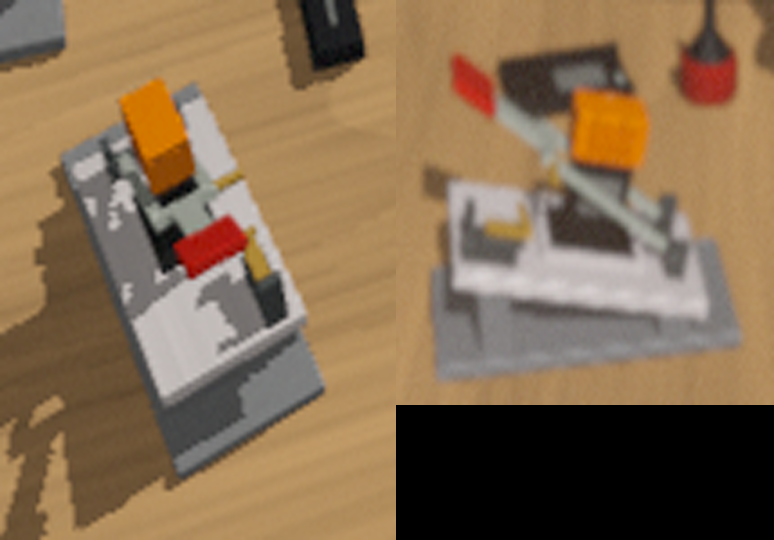

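The crop confirms it: the small grey stand holds the pack with the orange cap. The red pad is raised over it and the brass catch is on its +y side. Next I'll refine the poses.

```bash
python3 - <<'E'
from h import *
def big(m):
    n,l,s,c=cv2.connectedComponentsWithStats(m.astype(np.uint8),connectivity=4)
    return l==1+np.argmax(s[1:,4])
for n in('scene','side'):
    f=load(n);P=pts(f);H=cv2.cvtColor(f['color'],cv2.COLOR_RGB2HSV);h,s=H[...,0],H[...,1]
    x,y,z=P[...,0],P[...,1],P[...,2]
    near=(np.hypot(x-.56,y+.125)<.16)
    r=lambda p:tuple(np.round(cv2.minAreaRect(p[:,:2].astype(np.float32))[i],4) for i in range(3))
    cap=big(near&(h>6)&(h<22)&(s>180)&(z>.09)); cap=cv2.erode(cap.astype(np.uint8),np.ones((3,3)))>0
    p=P[cap]; 
    d=np.array([-np.sin(.22)*np.cos(.19),-np.sin(.22)*np.sin(.19),np.cos(.22)])
    t=p[(p@d)>np.percentile(p@d,90)-.004]; u,S,V=np.linalg.svd(t-t.mean(0));print(n,'captop',len(t),t.mean(0).round(4),'n',V[2].round(3),r(t))
    pad=big(near&((h<6)|(h>174))&(s>150)&(z>.12)); p=P[pad];u,S,V=np.linalg.svd(p-np.median(p,0))
    print('pad',len(p),p.mean(0).round(4),np.median(p,0).round(4),'n',V[2].round(3),r(p))
    g=near&(s<70)&(z>.03)&(z<.075); p=P[g]
    A=np.c_[p[:,:2],np.ones(len(p))];w=np.ones(len(p),bool)
    for _ in range(15):
        c=np.linalg.lstsq(A[w],p[w,2],rcond=None)[0];w=abs(A@c-p[:,2])<.004
    print('plate',c.round(4),'yaw',np.arctan2(c[1],c[0]),'slope',np.arctan(np.hypot(*c[:2])),w.sum(),r(p[w]))
    bs=big(near&(s<90)&(z>.004)&(z<.13)); p=P[bs]; p=p[p[:,2]<.02];print('base',len(p),r(p),p.min(0),p.max(0))
    T=big((h>100)&(h<125)&(s>150)&(np.hypot(x-.56,y-.16)<.13)&(z>-.01)&(z<.035)); p=P[T];print('tray',len(p),r(p),'floor z',np.median(p[p[:,2]<.012,2]))
    br=near&(h>17)&(h<30)&(s>120)&(z>.055)&(z<.11);p=P[br];print('brass',len(p),p.mean(0) if len(p) else 0)
E
```

```text
scene captop 160 [ 0.5282 -0.1336  0.1259] n [ 0.21   0.038 -0.977] (array([ 0.5266, -0.1343]), array([0.0418, 0.0231]), np.float64(9.7283))
pad 149 [ 0.6124 -0.117   0.1498] [ 0.6138 -0.1171  0.1509] n [ 0.518  0.104 -0.849] (array([ 0.6103, -0.117 ]), array([0.0249, 0.0356]), np.float64(8.3096))
plate [ 0.2143  0.0425 -0.0655] yaw 0.19600534557747532 slope 0.2150605284368677 1402 (array([ 0.5511, -0.1285]), array([0.1607, 0.0943]), np.float64(11.4514))
base 897 (array([ 0.5468, -0.1293]), array([0.2007, 0.0994]), np.float64(11.2027)) [ 0.43956573 -0.19517969  0.00406433] [ 0.65382442 -0.06241645  0.01997531]
tray 2731 (array([0.5565, 0.1607]), array([0.1286, 0.1303]), np.float64(27.3444)) floor z 0.004247615463100507
brass 56 [ 0.58418009 -0.09108982  0.08600626]
side captop 99 [ 0.5251 -0.1273  0.1256] n [ 0.224  0.014 -0.974] (array([ 0.5249, -0.1289]), array([0.041 , 0.0268]), np.float64(5.7892))
pad 77 [ 0.6075 -0.1103  0.148 ] [ 0.6074 -0.1077  0.1476] n [-0.623 -0.069  0.779] (array([ 0.608 , -0.1135]), array([0.0213, 0.0323]), np.float64(8.7071))
plate [ 0.2153  0.0338 -0.0666] yaw 0.15568385312870545 slope 0.21453226904136172 754 (array([ 0.5497, -0.1275]), array([0.1609, 0.0999]), np.float64(11.0922))
base 1127 (array([ 0.5504, -0.1494]), array([0.2002, 0.1473]), np.float64(11.2158)) [ 0.4401042  -0.23745867  0.00405888] [ 0.65080005 -0.06082264  0.01997393]
tray 3370 (array([0.5562, 0.1631]), array([0.1272, 0.1323]), np.float64(27.4891)) floor z 0.004635766590374247
brass 44 [ 0.57728261 -0.09001682  0.08500477]
```

```bash
cat >> h.py <<'E'
from scipy.spatial.transform import Rotation as Ro
YAW=.195; O=np.array([.5465,-.129,0]); E=np.array([np.cos(YAW),np.sin(YAW),0]); Y=np.array([-E[1],E[0],0]); Z=np.array([0,0,1.])
def sp(x,y,z): return O+x*E+y*Y+z*Z
def rot(lean,yaw=YAW):
    e=np.array([np.cos(yaw),np.sin(yaw),0]);up=-np.sin(lean)*e+np.cos(lean)*Z
    x=np.cos(lean)*e+np.sin(lean)*Z
    return Ro.from_matrix(np.c_[x,np.cross(-up,x),-up])
def cur():
    s=monitor.state();q=s['tool_rot'];return s,s['tool_pos'],Ro.from_quat(np.r_[q[1:],q[0]])
def delta(p,R):
    s,p0,R0=cur();return ((p-p0)/.3).round(4),((R*R0.inv()).as_rotvec()/(np.pi/2)).round(4)
H=np.array([-.053,.0485])
def pad(th,off=0):
    a=.67-th;c,s=np.cos(a),np.sin(a);d=.0055+off
    x,z=H+.155*np.array([c,s])+d*np.array([-s,c]);return sp(x,0,z),rot(a)
E
python3 - <<'E'
from h import *
for th,off in((0,.08),(0,.03),(0,0),(.45,0)):
    p,R=pad(th,off);print(th,off,p.round(4),*delta(p,R))
E
```

```text
0 0.08 [ 0.5616 -0.126   0.2118] [ 1.269   1.5722 -0.0614] [ 0.1021 -0.4142 -0.0609]
0 0.03 [ 0.5921 -0.12    0.1726] [ 1.3706  1.5922 -0.192 ] [ 0.1021 -0.4142 -0.0609]
0 0 [ 0.6103 -0.1164  0.1491] [ 1.4315  1.6042 -0.2704] [ 0.1021 -0.4142 -0.0609]
0.45 0 [ 0.6417 -0.1102  0.0877] [ 1.5361  1.6249 -0.475 ] [ 0.0327 -0.1361 -0.0628]
```

Emit:
arm_command(rows=[[0,[0.05,0.1,0.2],[0,0,0]],[0,[0.15,0.2,0.3],[0,0,0]],[0,[0.8,0.9,0.35],[0,0,-0.03]],[0,[0.8,0.9,0.35],[0.02,-0.1,-0.06]],[0,[0.8,0.9,0.35],[0.04,-0.15,-0.06]],[0,[0.8,0.9,0.35],[0.06,-0.2,-0.06]],[0,[0.8,0.9,0.35],[0.06,-0.25,-0.06]],[0,[0.8,0.9,0.35],[0.08,-0.3,-0.06]],[0,[0.8,0.9,0.35],[0.1,-0.4,-0.06]],[0,[0.8,0.9,0.35],[0.1,-0.41,-0.06]],[0,[0.8,0.9,0.35],[0.1,-0.41,-0.06]]])

```text
time: 1.02
tool_pos: [0.4215, -0.325, 0.3349]
tool_rot: [-0.032, 0.941, 0.094, 0.324]
contact_force: [-0.8, -0.3, -0.7]
gripper_width: -0.001
grasp_force: 0.0
```

```bash
python3 - <<'E'
from h import *
for th,off in((0,.08),(0,.03)):
    p,R=pad(th,off);print(th,off,*delta(p,R))
E
```

```text
0 0.08 [ 0.467   0.6632 -0.4103] [ 0.0016 -0.0037 -0.0017]
0 0.03 [ 0.5685  0.6832 -0.5409] [ 0.0016 -0.0037 -0.0017]
```

Emit:
arm_command(rows=[[0,[0.12,0.17,0],[0,0,0]],[0,[0.47,0.66,-0.1],[0,0,0]],[0,[0.47,0.66,-0.1],[0,0,0]],[0,[0.47,0.66,-0.1],[0,0,0]],[0,[0.47,0.66,-0.1],[0,0,0]],[0,[0.47,0.66,-0.1],[0,0,0]],[0,[0.47,0.66,-0.1],[0,0,0]],[0,[0.47,0.66,-0.41],[0,0,0]],[0,[0.47,0.66,-0.41],[0,0,0]],[0,[0.47,0.66,-0.41],[0,0,0]],[0,[0.53,0.68,-0.485],[0,0,0]],[0,[0.53,0.68,-0.485],[0,0,0]]])

```text
time: 2.02
tool_pos: [0.5789, -0.1237, 0.1857]
tool_rot: [-0.032, 0.942, 0.092, 0.321]
contact_force: [-1.0, 1.1, -0.4]
gripper_width: 0.002
grasp_force: 0.0
```

```bash
python3 - <<'E'
from h import *
for th,off in((0,.01),(0,0),(0.05,0)):
    p,R=pad(th,off);print(th,off,*delta(p,R))
a=grab('scene');b=grab('side')
def crop(f,c):
    u,v=map(int,proj(f,c));return cv2.resize(f['color'][v-70:v+60,u-65:u+65,::-1],(400,400),interpolation=cv2.INTER_CUBIC)
c=sp(.03,0,.12);cv2.imwrite('pics/c2.png',np.hstack([crop(a,c),crop(b,c)]))
E
```

```text
0 0.01 [ 0.0845  0.0202 -0.096 ] [ 0.0007 -0.0089  0.0003]
0 0 [ 0.1048  0.0243 -0.1221] [ 0.0007 -0.0089  0.0003]
0.05 0 [ 0.1208  0.0274 -0.1422] [-0.0055  0.0223  0.0003]
```

View pics/c2.png

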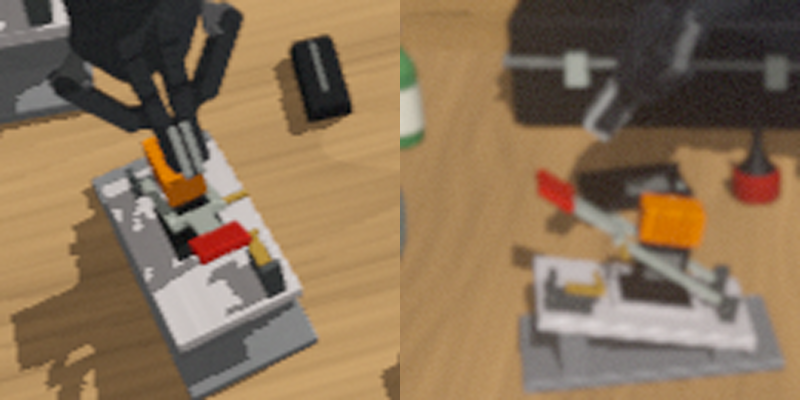

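The left view shows the closed fingers above the cap, aimed at the pad at (220,243). The right view shows them about 45 mm from the pad at (556,190), along its normal. I'll approach and make contact.

Emit:
arm_command(rows=[[0,[0.04,0.01,-0.045],[0,0,0]],[0,[0.0845,0.02,-0.096],[0,0,0]],[0,[0.0845,0.02,-0.096],[0,0,0]],[0,[0.095,0.022,-0.109],[0,0,0]],[0,[0.105,0.024,-0.122],[0,0,0]],[0,[0.113,0.026,-0.132],[0,0.01,0]],[0,[0.121,0.027,-0.142],[-0.005,0.022,0]],[0,[0.121,0.027,-0.142],[-0.005,0.022,0]],[0,[0.121,0.027,-0.142],[-0.005,0.022,0]]])

```text
time: 2.87
tool_pos: [0.6167, -0.1165, 0.1493]
tool_rot: [-0.027, 0.946, 0.093, 0.308]
contact_force: [-1.9, -1.9, 0.9]
gripper_width: -0.001
grasp_force: 1.2
```

```bash
python3 - <<'E'
from h import *
print(monitor.state()['contact_force'])
for th,off in((0.05,0),(.12,0),(.19,0),(.26,0),(.33,0),(.36,0),(.38,0)):
    p,R=pad(th,off);print(th,off,*delta(p,R))
E
```

```text
[-1.90579872 -1.92049512  0.86907032]
0.05 0 [-0.0053  0.0036 -0.0208] [0.0025 0.0059 0.    ]
0.12 0 [ 0.0153  0.0077 -0.0503] [-0.0061  0.0496 -0.0001]
0.19 0 [ 0.0339  0.0113 -0.0811] [-0.0147  0.0933 -0.0002]
0.26 0 [ 0.0503  0.0146 -0.1132] [-0.0234  0.137  -0.0003]
0.33 0 [ 0.0644  0.0174 -0.1463] [-0.032   0.1807 -0.0005]
0.36 0 [ 0.0698  0.0184 -0.1609] [-0.0357  0.1995 -0.0005]
0.38 0 [ 0.0731  0.0191 -0.1706] [-0.0382  0.212  -0.0006]
```

Emit:
arm_command(rows=[[0,[0,0,0],[0,0,0]],[0,[0,0,0],[0,0,0]],[0,[0,0,0],[0,0,0]]])

```text
time: 3.12
tool_pos: [0.6167, -0.1165, 0.1493]
tool_rot: [-0.027, 0.946, 0.093, 0.308]
contact_force: [-1.2, -0.5, 2.1]
gripper_width: 0.002
grasp_force: 1.3
```

Emit:
arm_command(rows=[[0,[0.01,0.002,-0.014],[-0.004,0.02,0]],[0,[0.021,0.004,-0.03],[-0.009,0.044,0]],[0,[0.03,0.006,-0.045],[-0.013,0.065,0]],[0,[0.039,0.008,-0.06],[-0.017,0.087,0]],[0,[0.048,0.01,-0.076],[-0.022,0.109,0]],[0,[0.056,0.011,-0.092],[-0.026,0.131,0]],[0,[0.056,0.011,-0.092],[-0.026,0.131,0]],[0,[0.056,0.011,-0.092],[-0.026,0.131,0]],[0,[0.056,0.011,-0.092],[-0.026,0.131,0]]])

```text
time: 3.87
tool_pos: [0.6338, -0.113, 0.1217]
tool_rot: [-0.018, 0.973, 0.096, 0.208]
contact_force: [0.5, -1.0, 4.5]
gripper_width: 0.002
grasp_force: 1.8
```

```bash
python3 - <<'E'
from h import *
print(monitor.state()['contact_force'])
for th in(.26,.3,.34,.38,.40,.42,.44,.46):
    p,R=pad(th,0);print(th,*delta(p,R))
f=grab('side');P=pts(f);h=cv2.cvtColor(f['color'],cv2.COLOR_RGB2HSV)
m=((h[...,0]<6)|(h[...,0]>174))&(h[...,1]>150)&(np.hypot(P[...,0]-.63,P[...,1]+.11)<.05)&(P[...,2]>.05)
p=P[m];print(len(p),p.mean(0),p.min(0),p.max(0))
u,v=map(int,proj(f,sp(.07,0,.11)));cv2.imwrite('pics/c3.png',cv2.resize(f['color'][v-60:v+60,u-60:u+60,::-1],(480,480),interpolation=cv2.INTER_CUBIC))
E
```

```text
[ 0.46517457 -0.96463247  4.47925296]
0.26 [-0.0065  0.0028 -0.0213] [ 0.0021  0.0071 -0.0003]
0.3 [ 0.0018  0.0045 -0.0401] [-0.0029  0.0321 -0.0004]
0.34 [ 0.0095  0.006  -0.0592] [-0.0078  0.0571 -0.0004]
0.38 [ 0.0163  0.0074 -0.0787] [-0.0128  0.0821 -0.0005]
0.4 [ 0.0195  0.008  -0.0885] [-0.0152  0.0946 -0.0005]
0.42 [ 0.0224  0.0086 -0.0984] [-0.0177  0.107  -0.0006]
0.44 [ 0.0252  0.0091 -0.1084] [-0.0202  0.1195 -0.0006]
0.46 [ 0.0278  0.0096 -0.1184] [-0.0227  0.132  -0.0006]
68 [ 0.6236051  -0.10233179  0.11691845] [ 0.61233001 -0.12890508  0.11026504] [ 0.63725143 -0.09137935  0.12433846]
```

View pics/c3.png

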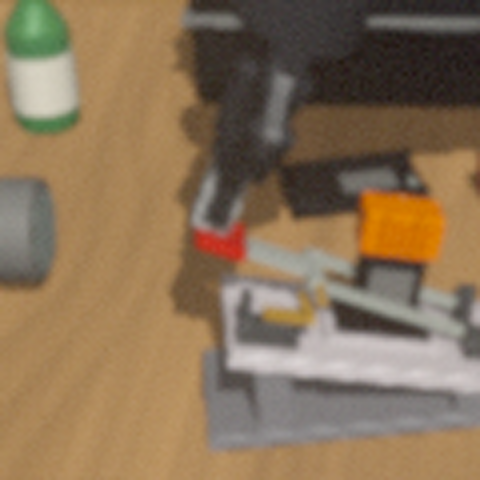

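The fingers hold the pad near its outer end (fingertip at (215,215), pad at (220,243)), the lever is about half down, and the force is 4.5 N. I'll continue with a slight pull back in x.

Emit:
arm_command(rows=[[0,[0.001,0.002,-0.015],[-0.003,0.018,0]],[0,[0.003,0.003,-0.03],[-0.006,0.036,0]],[0,[0.005,0.005,-0.045],[-0.009,0.054,0]],[0,[0.007,0.006,-0.06],[-0.012,0.072,0]],[0,[0.009,0.007,-0.07],[-0.014,0.085,0]],[0,[0.009,0.007,-0.07],[-0.014,0.085,0]],[0,[0.009,0.007,-0.07],[-0.014,0.085,0]]])

```text
time: 4.5
tool_pos: [0.6373, -0.1111, 0.1008]
tool_rot: [-0.013, 0.985, 0.097, 0.141]
contact_force: [2.3, -0.5, 6.2]
gripper_width: -0.003
grasp_force: 2.4
```

```bash
python3 - <<'E'
from h import *
for th in(.42,.44,.46):
    p,R=pad(th,0);print(th,*delta(p,R))
E
```

```text
0.42 [ 0.0107  0.0021 -0.0289] [-0.0032  0.0217 -0.0007]
0.44 [ 0.0134  0.0027 -0.0388] [-0.0056  0.0342 -0.0008]
0.46 [ 0.016   0.0032 -0.0488] [-0.0081  0.0467 -0.0008]
```

Emit:
arm_command(rows=[[0,[0.001,0.001,-0.008],[-0.002,0.01,0]],[0,[0.003,0.001,-0.016],[-0.003,0.02,0]],[0,[0.003,0.001,-0.02],[-0.003,0.025,0]],[0,[0.003,0.001,-0.02],[-0.003,0.025,0]]])

```text
time: 4.83
tool_pos: [0.6385, -0.1107, 0.0951]
tool_rot: [-0.013, 0.988, 0.097, 0.122]
contact_force: [3.4, -0.0, 6.3]
gripper_width: 0.003
grasp_force: 2.6
```

Emit:
arm_command(rows=[[0,[0.001,0,-0.004],[-0.001,0.004,0]],[0,[0.001,0,-0.004],[-0.001,0.004,0]]])

```text
time: 5.0
tool_pos: [0.6387, -0.1106, 0.0939]
tool_rot: [-0.012, 0.988, 0.097, 0.119]
contact_force: [3.9, -0.0, 6.4]
gripper_width: 0.0
grasp_force: 2.6
```

Emit:
arm_command(rows=[[0,[0.001,0,-0.004],[-0.001,0.004,0]],[0,[0.001,0,-0.004],[-0.001,0.004,0]]])

```text
time: 5.17
tool_pos: [0.6387, -0.1106, 0.0925]
tool_rot: [-0.012, 0.989, 0.097, 0.115]
contact_force: [2.0, -0.6, 5.3]
gripper_width: -0.002
grasp_force: 2.4
```

Emit:
arm_command(rows=[[0,[0.001,0,-0.004],[-0.001,0.004,0]],[0,[0.001,0,-0.004],[-0.001,0.004,0]]])

```text
time: 5.33
tool_pos: [0.6385, -0.1105, 0.0907]
tool_rot: [-0.012, 0.989, 0.097, 0.111]
contact_force: [2.3, -0.1, 5.0]
gripper_width: -0.003
grasp_force: 2.0
```

Emit:
arm_command(rows=[[0,[0.001,0,-0.004],[-0.001,0.004,0]],[0,[0.001,0,-0.004],[-0.001,0.004,0]]])

```text
time: 5.5
tool_pos: [0.638, -0.1104, 0.0886]
tool_rot: [-0.011, 0.989, 0.097, 0.107]
contact_force: [2.2, -1.0, 4.9]
gripper_width: -0.004
grasp_force: 2.0
```

```bash
python3 - <<'E'
from h import *
for th in(.43,.45,.46):
    p,R=pad(th,0);print(th,*delta(p,R))
f=grab('side');u,v=map(int,proj(f,sp(.07,0,.09)));cv2.imwrite('pics/c4.png',cv2.resize(f['color'][v-50:v+50,u-50:u+50,::-1],(500,500),interpolation=cv2.INTER_CUBIC))
E
```

```text
0.43 [0.0098 0.     0.007 ] [ 0.002  -0.015  -0.0008]
0.45 [ 0.0125  0.0005 -0.003 ] [-0.0005 -0.0025 -0.0008]
0.46 [ 0.0137  0.0008 -0.008 ] [-0.0017  0.0037 -0.0008]
```

View pics/c4.png

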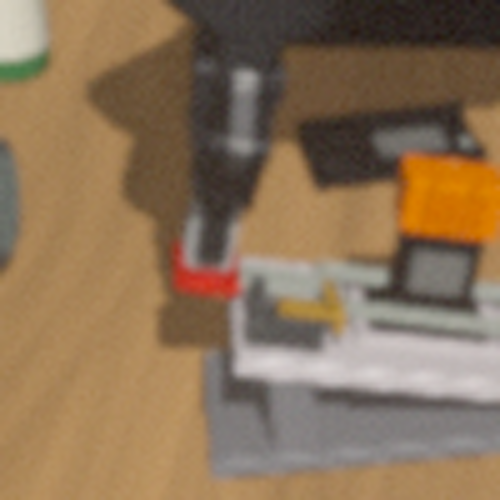

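The lever is nearly parallel to the plate and the finger is on the pad at (205,275). I'll continue in 1 mm steps.

Emit:
arm_command(rows=[[0,[0.001,0,-0.004],[0,0,0]],[0,[0.001,0,-0.004],[0,0,0]]])

```text
time: 5.72
tool_pos: [0.6383, -0.1104, 0.0876]
tool_rot: [-0.011, 0.989, 0.097, 0.108]
contact_force: [2.0, 0.7, 6.0]
gripper_width: 0.0
grasp_force: 2.3
```

Emit:
arm_command(rows=[[0,[0.001,0,-0.004],[0,0,0]],[0,[0.001,0,-0.004],[0,0,0]]])

```text
time: 5.88
tool_pos: [0.6385, -0.1103, 0.0864]
tool_rot: [-0.012, 0.989, 0.097, 0.108]
contact_force: [2.2, 0.9, 5.0]
gripper_width: -0.001
grasp_force: 2.4
```

Emit:
arm_command(rows=[[0,[0.001,0,-0.004],[0,0,0]],[0,[0.001,0,-0.004],[0,0,0]]])

```text
time: 6.05
tool_pos: [0.6388, -0.1102, 0.0852]
tool_rot: [-0.012, 0.989, 0.097, 0.108]
contact_force: [2.4, 0.5, 5.8]
gripper_width: 0.002
grasp_force: 2.4
```

Emit:
arm_command(rows=[[0,[0.001,0,-0.004],[0,0.002,0]],[0,[0.001,0,-0.004],[0,0.002,0]]])

```text
time: 6.22
tool_pos: [0.6391, -0.1102, 0.0841]
tool_rot: [-0.012, 0.99, 0.097, 0.106]
contact_force: [1.4, 1.0, 5.5]
gripper_width: 0.002
grasp_force: 2.5
```

Emit:
arm_command(rows=[[0,[0.001,0,-0.004],[0,0.002,0]],[0,[0.001,0,-0.004],[0,0.002,0]]])

```text
time: 6.38
tool_pos: [0.6394, -0.1101, 0.0828]
tool_rot: [-0.012, 0.99, 0.097, 0.104]
contact_force: [1.4, 0.9, 6.2]
gripper_width: 0.003
grasp_force: 2.6
```

Emit:
arm_command(rows=[[0,[0.001,0,-0.003],[0,0.002,0]],[0,[0.001,0,-0.003],[0,0.002,0]]])

```text
time: 6.55
tool_pos: [0.6395, -0.1102, 0.0825]
tool_rot: [-0.012, 0.99, 0.097, 0.102]
contact_force: [-1.0, 2.0, 8.7]
gripper_width: 0.004
grasp_force: 4.4
```

Emit:
arm_command(rows=[[0,[0,0,-0.003],[0,0,0]],[0,[0,0,-0.003],[0,0,0]]])

```text
time: 6.72
tool_pos: [0.6395, -0.1102, 0.0824]
tool_rot: [-0.012, 0.99, 0.097, 0.103]
contact_force: [-4.5, 1.5, 12.4]
gripper_width: -0.001
grasp_force: 6.4
```

Emit:
arm_command(rows=[[0,[0,0,-0.003],[0,0,0]],[0,[0,0,-0.003],[0,0,0]]])

```text
time: 6.88
tool_pos: [0.6396, -0.1102, 0.0823]
tool_rot: [-0.012, 0.99, 0.097, 0.103]
contact_force: [-6.0, 1.8, 15.8]
gripper_width: 0.004
grasp_force: 8.6
```

The end is felt: z has stopped moving while the force climbs to 17 N. I'll back off gently and see whether the catch holds.

Emit:
arm_command(rows=[[0,[0,0,0.01],[0,0,0]],[0,[-0.003,-0.001,0.02],[0,0,0]],[0,[-0.005,-0.001,0.027],[0,0,0]],[0,[-0.005,-0.001,0.027],[0,0,0]]])

```text
time: 7.22
tool_pos: [0.638, -0.1104, 0.0885]
tool_rot: [-0.012, 0.99, 0.097, 0.103]
contact_force: [1.5, 0.7, 5.3]
gripper_width: 0.001
grasp_force: 2.3
```

Emit:
arm_command(rows=[[0,[-0.005,-0.001,0.02],[0,0,0]],[0,[-0.005,-0.001,0.02],[0,0,0]],[0,[-0.005,-0.001,0.02],[0,0,0]]])

```text
time: 7.47
tool_pos: [0.6355, -0.1108, 0.0929]
tool_rot: [-0.012, 0.99, 0.097, 0.102]
contact_force: [-0.1, -1.1, -0.1]
gripper_width: -0.001
grasp_force: 0.0
```

```bash
python3 - <<'E'
from h import *
f=grab('side');P=pts(f);h=cv2.cvtColor(f['color'],cv2.COLOR_RGB2HSV)
m=((h[...,0]<6)|(h[...,0]>174))&(h[...,1]>150)&(np.hypot(P[...,0]-.63,P[...,1]+.11)<.05)&(P[...,2]>.05)
p=P[m];print(len(p),p.mean(0),p.min(0),p.max(0))
print('above pad',*delta(*pad(.44,.1)))
E
```

```text
74 [ 0.63784815 -0.1006907   0.08854507] [ 0.62349854 -0.12473906  0.0812109 ] [ 0.65210914 -0.09117277  0.0936598 ]
above pad [-0.0552 -0.013   0.3124] [ 0.0002 -0.0161 -0.0007]
```

Emit:
arm_command(rows=[[0,[-0.02,-0.005,0.1],[0,0,0]],[0,[-0.04,-0.01,0.2],[0,0,0]],[85,[-0.055,-0.013,0.312],[0,-0.016,0]],[85,[-0.055,-0.013,0.312],[0,-0.016,0]],[85,[-0.055,-0.013,0.312],[0,-0.016,0]]])

```text
time: 7.93
tool_pos: [0.621, -0.1155, 0.1904]
tool_rot: [-0.01, 0.988, 0.097, 0.117]
contact_force: [0.6, 0.5, -0.8]
gripper_width: 0.414
grasp_force: 0.0
```

```bash
cat >> h.py <<'E'
N=-np.sin(.22)*E+np.cos(.22)*Z; PK=sp(0,0,.045)
E
python3 - <<'E'
from h import *
def big(m):
    n,l,s,c=cv2.connectedComponentsWithStats(m.astype(np.uint8),connectivity=4);return l==1+np.argmax(s[1:,4])
for n in('scene','side'):
    f=grab(n);P=pts(f);h=cv2.cvtColor(f['color'],cv2.COLOR_RGB2HSV);near=np.hypot(P[...,0]-.56,P[...,1]+.12)<.13
    m=near&((h[...,0]<6)|(h[...,0]>174))&(h[...,1]>150)&(P[...,2]>.05);m=big(m)
    p=P[m];print(n,len(p),p.mean(0),p.min(0),p.max(0))
    m=big(near&(h[...,0]>6)&(h[...,0]<22)&(h[...,1]>180)&(P[...,2]>.09));p=P[m]-PK
    q=np.c_[p@(np.cos(.22)*E+np.sin(.22)*Z),p@Y,p@N];print('cap in pack frame',np.percentile(q,[3,50,97],axis=0).round(4))
for d in(.13,.052): print(d,*delta(PK+d*N,rot(.22)))
E
```

```text
scene 214 [ 0.6398785  -0.11059839  0.08856579] [ 0.62251249 -0.12899839  0.06207216] [ 0.65494195 -0.0915122   0.09343424]
cap in pack frame [[ 0.0094 -0.002   0.0533]
 [ 0.017   0.0063  0.0704]
 [ 0.0192  0.0124  0.0845]]
side 91 [ 0.6367028  -0.10673726  0.08877506] [ 0.62373133 -0.12811877  0.08149525] [ 0.65127269 -0.09079788  0.09311202]
cap in pack frame [[-0.026  -0.0114  0.0576]
 [-0.0035  0.0122  0.0774]
 [ 0.0181  0.0163  0.0849]]
0.13 [-0.3355 -0.0661 -0.048 ] [-0.001   0.0062 -0.0007]
0.052 [-0.2798 -0.0551 -0.3017] [-0.001   0.0062 -0.0007]
```

Hand off, the pad stays down at z≈0.089, so the lever is caught. The cap is centred about -3 mm in x on the pack axis. Moving over it.

Emit:
arm_command(rows=[[85,[-0.1,-0.02,-0.01],[0,0,0]],[85,[-0.2,-0.04,-0.02],[0,0,0]],[85,[-0.3,-0.06,-0.04],[0,0.006,0]],[85,[-0.345,-0.068,-0.048],[0,0.006,0]],[85,[-0.345,-0.068,-0.048],[0,0.006,0]],[85,[-0.335,-0.066,-0.1],[0,0.006,0]],[85,[-0.32,-0.062,-0.165],[0,0.006,0]],[85,[-0.305,-0.06,-0.23],[0,0.006,0]],[85,[-0.291,-0.057,-0.295],[0,0.006,0]],[85,[-0.291,-0.057,-0.295],[0,0.006,0]],[85,[-0.291,-0.057,-0.295],[0,0.006,0]]])

```text
time: 8.95
tool_pos: [0.532, -0.1311, 0.0969]
tool_rot: [-0.012, 0.989, 0.097, 0.109]
contact_force: [0.3, 0.3, -0.1]
gripper_width: 0.996
grasp_force: 0.0
```

```bash
python3 - <<'E'
from h import *
s,p,R=cur();print(((p-PK)@np.c_[np.cos(.22)*E+np.sin(.22)*Z,Y,N]).round(4),s['contact_force'],s['gripper_width'],*delta(PK+.054*N-.003*E,rot(.22)))
a=grab('scene');b=grab('side')
def crop(f,c):
    u,v=map(int,proj(f,c));return cv2.resize(f['color'][v-50:v+50,u-50:u+50,::-1],(400,400),interpolation=cv2.INTER_CUBIC)
c=sp(0,0,.11);cv2.imwrite('pics/c5.png',np.hstack([crop(a,c),crop(b,c)]))
E
```

```text
[-0.003   0.0008  0.0539] [ 0.27473464  0.3018799  -0.09258784] 0.9958255634514693 [ 0.0001 -0.0027  0.0026] [-0.0021 -0.001  -0.0011]
```

View pics/c5.png

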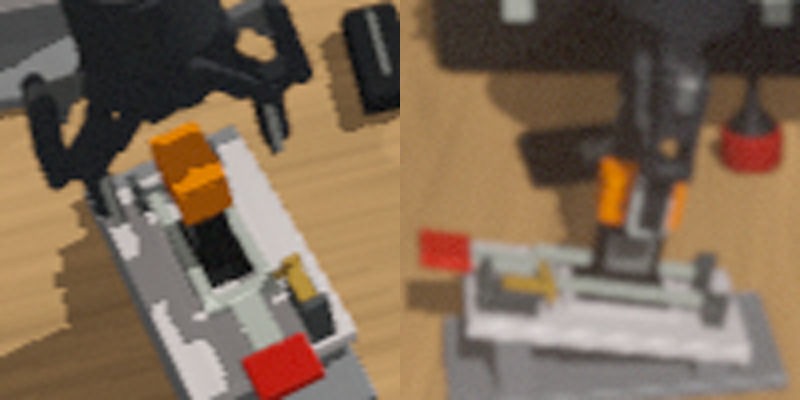

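The left view shows the open fingers on either side of the cap at (190,175). The right view shows the finger at (650,200), over the middle of the cap. Closing now.

Emit:
arm_command(rows=[[20,[0,0,0],[0,0,0]],[20,[0,0,0],[0,0,0]],[20,[0,0,0],[0,0,0]],[20,[0,0,0],[0,0,0]],[20,[0,0,0],[0,0,0]],[20,[0,0,0],[0,0,0]],[20,[0,0,0],[0,0,0]],[20,[0,0,0],[0,0,0]],[20,[0,0,0],[0,0,0]],[20,[0,0,0],[0,0,0]]])

```text
time: 9.88
tool_pos: [0.5332, -0.1322, 0.1001]
tool_rot: [-0.011, 0.989, 0.097, 0.111]
contact_force: [-3.1, 1.8, 6.1]
gripper_width: 0.316
grasp_force: 60.0
```

Emit:
arm_command(rows=[[20,[-0.0022,-0.0004,0.01],[0,0,0]],[20,[-0.0043,-0.0008,0.02],[0,0,0]],[20,[-0.0065,-0.0013,0.03],[0,0,0]],[20,[-0.0065,-0.0013,0.03],[0,0,0]]])

```text
time: 10.22
tool_pos: [0.5298, -0.1318, 0.107]
tool_rot: [-0.012, 0.989, 0.097, 0.11]
contact_force: [-0.3, 1.1, -5.7]
gripper_width: 0.316
grasp_force: 59.7
```

Emit:
arm_command(rows=[[20,[-0.0022,-0.0004,0.01],[0,0,0]],[20,[-0.0043,-0.0008,0.02],[0,0,0]],[20,[-0.0065,-0.0013,0.03],[0,0,0]],[20,[-0.0087,-0.0017,0.04],[0,0,0]],[20,[-0.011,-0.0021,0.05],[0,0,0]],[20,[-0.0131,-0.0026,0.06],[0,0,0]],[20,[-0.0131,-0.0026,0.06],[0,0,0]]])

```text
time: 10.8
tool_pos: [0.5284, -0.134, 0.1289]
tool_rot: [-0.01, 0.989, 0.097, 0.113]
contact_force: [-0.3, 0.0, -0.2]
gripper_width: 0.316
grasp_force: 60.3
```

```bash
python3 - <<'E'
from h import *
def big(m):
    n,l,s,c=cv2.connectedComponentsWithStats(m.astype(np.uint8),connectivity=4);return l==1+np.argmax(s[1:,4])
s,p,R=cur();print(((p-PK)@np.c_[np.cos(.22)*E+np.sin(.22)*Z,Y,N]).round(4))
for n in('scene','side'):
    f=grab(n);P=pts(f);h=cv2.cvtColor(f['color'],cv2.COLOR_RGB2HSV);near=np.hypot(P[...,0]-.56,P[...,1]+.12)<.13
    m=big(near&((h[...,0]<6)|(h[...,0]>174))&(h[...,1]>150)&(P[...,2]>.05))
    p=P[m];print(n,'pad',len(p),p.mean(0))
    m=big(near&(h[...,0]>6)&(h[...,0]<22)&(h[...,1]>180)&(P[...,2]>.09));p=P[m]-PK
    q=np.c_[p@(np.cos(.22)*E+np.sin(.22)*Z),p@Y,p@N];print('cap in pack frame',np.percentile(q,[3,50,97],axis=0).round(4))
E
```

```text
[ 0.0001 -0.0014  0.086 ]
scene pad 213 [ 0.64011247 -0.11064171  0.08883093]
cap in pack frame [[-0.0226 -0.0135  0.0867]
 [ 0.011  -0.0005  0.1113]
 [ 0.0203  0.0121  0.1143]]
side pad 88 [ 0.63642907 -0.10581221  0.08875039]
cap in pack frame [[ 0.0093 -0.0122  0.088 ]
 [ 0.0163  0.0095  0.1054]
 [ 0.0196  0.0148  0.1131]]
```

The cap is off: rim about 88 mm up the pack, clamp still down, load gone. I'll pull further out, then carry it to the tray.

Emit:
arm_command(rows=[[20,[-0.011,-0.002,0.05],[0,0,0]],[20,[-0.022,-0.004,0.1],[0,0,0]],[20,[-0.033,-0.007,0.15],[0,0,0]],[20,[-0.044,-0.009,0.2],[0,0,0]],[20,[-0.057,-0.011,0.26],[0,0,0]],[20,[-0.057,-0.011,0.3],[0,0,0]],[20,[-0.057,-0.011,0.3],[0,0,0]]])

```text
time: 11.48
tool_pos: [0.5116, -0.1373, 0.2201]
tool_rot: [-0.009, 0.989, 0.097, 0.113]
contact_force: [0.1, 1.0, -0.9]
gripper_width: 0.318
grasp_force: 60.3
```

```bash
python3 - <<'E'
from h import *
f=grab('scene');P=pts(f);h=cv2.cvtColor(f['color'],cv2.COLOR_RGB2HSV)
cv2.imwrite('pics/c6.png',cv2.resize(f['color'][230:370,200:340,::-1],(560,560),interpolation=cv2.INTER_CUBIC))
for z in(.2,.05,.012):print(z,*delta(np.array([.5563,.162,z]),rot(0,np.radians(27.4))))
E
```

```text
0.2 [ 0.1513  0.9965 -0.0606] [-0.0466  0.1366  0.1788]
0.05 [ 0.1513  0.9965 -0.5606] [-0.0466  0.1366  0.1788]
0.012 [ 0.1513  0.9965 -0.6873] [-0.0466  0.1366  0.1788]
```

View pics/c6.png

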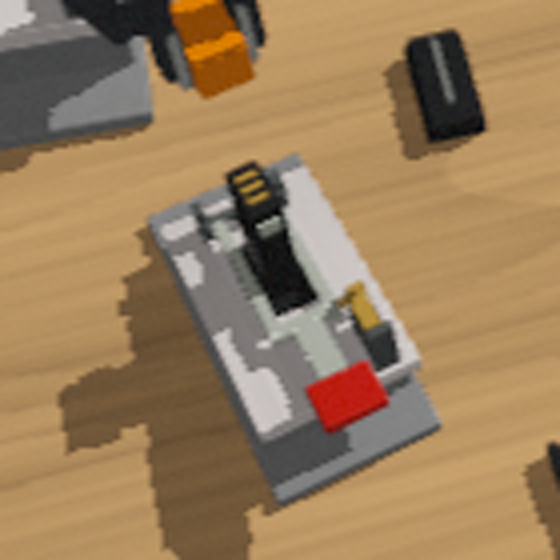

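The pack at (260,220), with bare contacts, is seated and clamped. The pad at (347,395) is down and the cap at (212,45) is in the gripper. Carrying it to the tray.

Emit:
arm_command(rows=[[20,[0.02,0.13,0],[0,0,0]],[20,[0.04,0.26,0],[-0.01,0.03,0.04]],[20,[0.06,0.39,0],[-0.02,0.06,0.08]],[20,[0.08,0.52,0],[-0.03,0.09,0.12]],[20,[0.1,0.65,0],[-0.04,0.12,0.16]],[20,[0.12,0.78,0],[-0.047,0.137,0.179]],[20,[0.14,0.9,-0.03],[-0.047,0.137,0.179]],[20,[0.151,0.996,-0.06],[-0.047,0.137,0.179]],[20,[0.151,0.996,-0.15],[-0.047,0.137,0.179]],[20,[0.151,0.996,-0.28],[-0.047,0.137,0.179]],[20,[0.151,0.996,-0.41],[-0.047,0.137,0.179]],[20,[0.151,0.996,-0.5],[-0.047,0.137,0.179]]])

```text
time: 12.53
tool_pos: [0.5522, 0.1625, 0.0607]
tool_rot: [-0.001, 0.971, 0.237, -0.005]
contact_force: [-0.4, 0.3, -0.6]
gripper_width: 0.316
grasp_force: 60.4
```

```bash
python3 - <<'E'
from h import *
for z in(.02,.01):print(z,*delta(np.array([.5563,.162,z]),rot(0,np.radians(27.4))))
a=grab('scene');b=grab('side')
def crop(f,c):
    u,v=map(int,proj(f,c));return cv2.resize(f['color'][v-60:v+60,u-60:u+60,::-1],(400,400),interpolation=cv2.INTER_CUBIC)
c=np.array([.556,.162,.04]);cv2.imwrite('pics/c7.png',np.hstack([crop(a,c),crop(b,c)]))
for n,f in(('sc',a),('si',b)):
    P=pts(f);h=cv2.cvtColor(f['color'],cv2.COLOR_RGB2HSV)
    m=(h[...,0]>6)&(h[...,0]<20)&(h[...,1]>200)&(np.hypot(P[...,0]-.556,P[...,1]-.162)<.05)&(P[...,2]>.03);p=P[m]
    print(n,len(p),np.percentile(p[:,2],[3,97]))
E
```

```text
0.02 [ 0.0137 -0.0015 -0.1358] [ 0.0006 -0.0067 -0.0006]
0.01 [ 0.0137 -0.0015 -0.1691] [ 0.0006 -0.0067 -0.0006]
sc 101 [0.06470402 0.08924474]
si 122 [0.06175773 0.08290383]
```

View pics/c7.png

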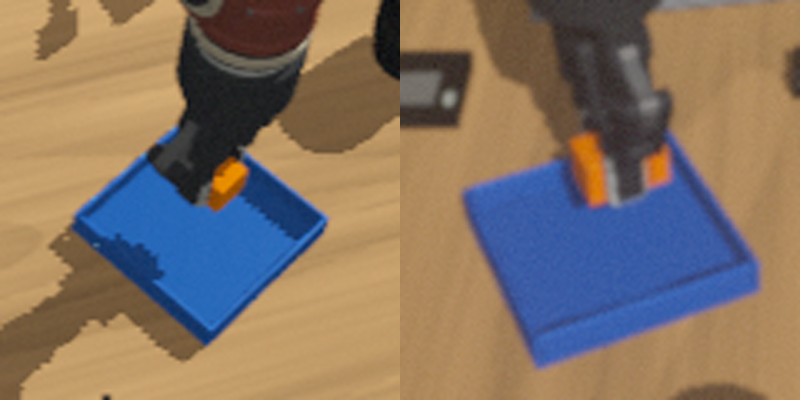

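The cap is upright over the tray at (228,185) in the left view and (620,170) in the right. Lowering it to touch.

Emit:
arm_command(rows=[[20,[0.006,0,-0.04],[0,-0.006,0]],[20,[0.01,0,-0.08],[0,-0.006,0]],[20,[0.01,0,-0.12],[0,-0.006,0]],[20,[0.01,0,-0.14],[0,-0.006,0]],[20,[0.01,0,-0.15],[0,-0.006,0]],[20,[0.01,0,-0.15],[0,-0.006,0]]])

```text
time: 13.13
tool_pos: [0.5578, 0.1622, 0.0207]
tool_rot: [0.001, 0.972, 0.237, 0.002]
contact_force: [0.1, 0.4, -0.2]
gripper_width: 0.318
grasp_force: 60.4
```

Emit:
arm_command(rows=[[20,[0,0,-0.005],[0,0,0]],[20,[0,0,-0.01],[0,0,0]],[20,[0,0,-0.01],[0,0,0]]])

```text
time: 13.38
tool_pos: [0.5585, 0.1624, 0.0187]
tool_rot: [0.001, 0.972, 0.237, 0.003]
contact_force: [-0.9, 0.4, -0.2]
gripper_width: 0.317
grasp_force: 60.4
```

Emit:
arm_command(rows=[[20,[0,0,-0.005],[0,0,0]],[20,[0,0,-0.008],[0,0,0]],[20,[0,0,-0.008],[0,0,0]]])

```text
time: 13.63
tool_pos: [0.5581, 0.1623, 0.0158]
tool_rot: [0.001, 0.972, 0.237, 0.002]
contact_force: [-0.6, -0.4, 0.1]
gripper_width: 0.32
grasp_force: 60.4
```

Emit:
arm_command(rows=[[20,[0,0,-0.006],[0,0,0]],[20,[0,0,-0.012],[0,0,0]],[20,[0,0,-0.018],[0,0,0]],[20,[0,0,-0.018],[0,0,0]]])

```text
time: 13.97
tool_pos: [0.5578, 0.1623, 0.0099]
tool_rot: [0.001, 0.972, 0.237, 0.002]
contact_force: [-0.7, 0.5, -1.5]
gripper_width: 0.321
grasp_force: 60.4
```

Emit:
arm_command(rows=[[20,[0,0,-0.005],[0,0,0]],[20,[0,0,-0.006],[0,0,0]],[20,[0,0,-0.006],[0,0,0]]])

```text
time: 14.22
tool_pos: [0.5581, 0.1623, 0.0085]
tool_rot: [0.001, 0.972, 0.237, 0.002]
contact_force: [0.0, -0.1, -0.0]
gripper_width: 0.316
grasp_force: 60.4
```

Emit:
arm_command(rows=[[20,[0,0,-0.004],[0,0,0]],[20,[0,0,-0.005],[0,0,0]],[20,[0,0,-0.005],[0,0,0]]])

```text
time: 14.47
tool_pos: [0.5582, 0.1623, 0.0071]
tool_rot: [0.001, 0.972, 0.237, 0.002]
contact_force: [0.0, -0.1, -0.6]
gripper_width: 0.318
grasp_force: 60.4
```

Emit:
arm_command(rows=[[20,[0,0,-0.003],[0,0,0]],[20,[0,0,-0.004],[0,0,0]],[20,[0,0,-0.004],[0,0,0]]])

```text
time: 14.72
tool_pos: [0.5581, 0.1623, 0.0059]
tool_rot: [0.001, 0.972, 0.237, 0.002]
contact_force: [0.0, 0.5, -0.7]
gripper_width: 0.317
grasp_force: 60.4
```

Emit:
arm_command(rows=[[20,[0,0,-0.003],[0,0,0]],[20,[0,0,-0.004],[0,0,0]],[20,[0,0,-0.004],[0,0,0]]])

```text
time: 14.97
tool_pos: [0.5581, 0.1623, 0.0047]
tool_rot: [0.001, 0.972, 0.237, 0.002]
contact_force: [0.7, 1.0, -0.2]
gripper_width: 0.317
grasp_force: 60.4
```

Emit:
arm_command(rows=[[20,[0,0,-0.003],[0,0,0]],[20,[0,0,-0.004],[0,0,0]],[20,[0,0,-0.004],[0,0,0]]])

```text
time: 15.22
tool_pos: [0.5584, 0.1623, 0.004]
tool_rot: [0.001, 0.972, 0.237, 0.003]
contact_force: [-0.2, 0.1, 3.1]
gripper_width: 0.318
grasp_force: 62.2
```

Contact with the floor (3 N). Releasing to 55 mm and then rising.

Emit:
arm_command(rows=[[55,[0,0,0],[0,0,0]],[55,[0,0,0],[0,0,0]],[55,[0,0,0],[0,0,0]],[55,[0,0,0],[0,0,0]],[55,[0,0,0],[0,0,0]],[55,[0,0,0.03],[0,0,0]],[55,[0,0,0.08],[0,0,0]],[55,[0,0,0.2],[0,0,0]],[55,[0,0,0.33],[0,0,0]],[55,[0,0,0.46],[0,0,0]],[55,[0,0,0.6],[0,0,0]],[55,[0,0,0.6],[0,0,0]]])

```text
time: 16.22
tool_pos: [0.5635, 0.1632, 0.1956]
tool_rot: [0.001, 0.971, 0.237, 0.012]
contact_force: [2.1, 0.3, 1.6]
gripper_width: 0.647
grasp_force: 0.0
```

```bash
python3 - <<'E'
from h import *
a=grab('scene');b=grab('side')
for n,f in(('sc',a),('si',b)):
    P=pts(f);h=cv2.cvtColor(f['color'],cv2.COLOR_RGB2HSV)
    m=(h[...,0]>6)&(h[...,0]<20)&(h[...,1]>200)&(np.hypot(P[...,0]-.556,P[...,1]-.162)<.06)&(P[...,2]>.003);p=P[m]
    print(n,len(p),np.percentile(p,[3,50,97],axis=0).round(4))
    m=((h[...,0]<6)|(h[...,0]>174))&(h[...,1]>150)&(np.hypot(P[...,0]-.64,P[...,1]+.11)<.04)&(P[...,2]>.05);p=P[m];print('pad',p.mean(0))
cv2.imwrite('pics/c8.png',cv2.resize(np.hstack([a['color'][230:370,220:440,::-1],b['color'][180:320,220:380,::-1]]),(760,280),interpolation=cv2.INTER_CUBIC))
E
```

```text
sc 272 [[0.5378 0.1415 0.01  ]
 [0.5604 0.158  0.029 ]
 [0.5793 0.1779 0.0326]]
pad [ 0.64039795 -0.11101484  0.08892674]
si 392 [[0.5333 0.1497 0.0108]
 [0.553  0.1688 0.029 ]
 [0.573  0.1823 0.0317]]
pad [ 0.64417491 -0.10384224  0.09085352]
```

View pics/c8.png

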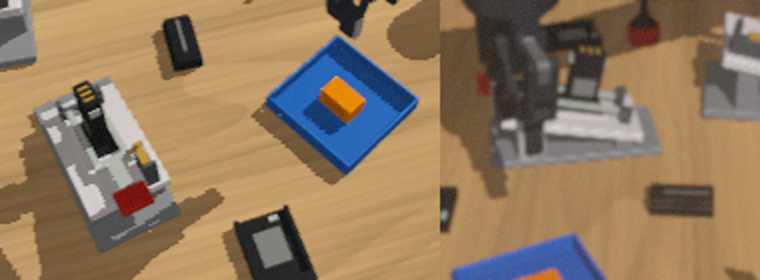

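The cap stands upright in the middle of the tray at (342,100), with its top at z≈0.03. The pack at (95,125) is seated, the pad at (133,198) is down and the gripper is clear. Handing in.

```bash
python3 -c "
from plant import manip
print(manip.job_done())"
```

```text
the job is handed in; nothing more can be done
None
```

I handed the job in at about 16 s: in the last pictures the clamp is caught, the pack is seated with its contacts bare, and the cap stands open side down in the blue tray; the hand-in returned no verdict.

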